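# Dial a preset on a thumbwheel counter and load it

## Robot

A 7-joint arm with a two-finger parallel gripper is mounted at the origin on a cart in front of the work surface, level with it; the furniture and walls round the work are solid. World frame = base frame: x ahead of the robot, y to its left, z up, the work surface at z = 0. Lengths are in m, angles in rad, forces in N, time in s.
With the tool pointing down it reaches from about 0.4 to 0.925 m from the base axis. Payload 4.1 kg.
Tool frame: the origin (TCP) lies midway between the tips of the shut fingers; the grasp point (between the pads) lies 19 mm behind it (tcp_to_grasp is the distance from the TCP to the grasp point, in m); z points along the fingers, y is the direction in which the jaws open and shut (so a half turn about z gives the same grasp; the last joint's range is limited). The gripper opens to 85 mm and grips with 20 to 120 N. Pads are 22 mm wide; open, the fingers measure 114 mm over their backs; the gripper's body (76 mm by 85 mm) begins 54 mm behind the grasp point. The pads swing forward as they close: fully open they stand 13 mm farther back than shut.
Start: joints at [-1.33, 0.398, 0.045, 1.537, -0.019, 1.207, -0.051], TCP at [0.217, 0.613, 0.231] pointing down, gripper open.
Joint ranges: [-2.82, 2.82], [-0.49, 2.23], [-1.37, 1.46], [0, 2.46], [-1.36, 4.5], [0.23, 2], [-2.94, 2.94]. Speed limits (rad/s): [2.57, 2.57, 3.14, 3.14, 3.14, 3.14, 3.14].

## Interface

Orientations are given as a unit quaternion [w, x, y, z].
In Python, from cell import * gives the robot as it stands.
- The arm moves only by the shell command python3 -m jog 'ROWS' [FORCE]. ROWS is JSON, a list that holds one entry, the list of rows, each a list of 7 numbers: the shift along the tool's x, y, z in cm, then the turn, a rotation vector about the tool's x, y, z in degrees, then the closure, from 0 (fully open) to 1 (shut). In form: [[[x, y, z, ax, ay, az, claw], ...]]. A call has 1 to 5 rows; each row is the pose to reach, as a shift and turn from the pose commanded when the call began, along the tool's axes at that moment; what a row does not reach only later rows make up. A row lasts 1/8 s, in which the tool goes at most 62.5 mm and 10.7 degrees, less where a joint would pass 70% of its speed; a pose out of reach is approached as far as the arm can. A call with a gripper value outside its range is refused whole. The fingers move at their own pace and stop on an object; FORCE is the grip in N (left out, the last holds). Time passes only in rows, so rows that repeat a pose let the fingers close. It gives the time, the measured TCP pose, the force and the opening at its end, in the units of the state.
- observe(): the state, without advancing time (a new reading comes with each control period).
- grab_frame(name): name is "scene" or "top" or "wrist"; returns (picture, depth): 400x640x3 uint8, blue, green, red; 400x640 float32, m along the optical axis (not along the pixel's ray), 0 where there is no reading.
- calibration(name): a dict with "K" (3x3 intrinsics, pixels), "k1" (the pictures are not rectified: a ray, as slopes to the right and down, at radius r is drawn at 1 + k1 r^2 times it, then the intrinsics apply), "extrinsics" (4x4, takes a point from camera to world coordinates). Camera axes: x right, y down, z forward; pixel columns grow to the right and rows downward; lengths in m; the calibration is good to about 2 mm. A picture is of the moment at which its call begins: read the wrist's pose just before it. calibration takes no time and is no camera call; for the wrist camera it gives the pose at the moment of the call.
- hand_in(): hands the job in, once; it reports no verdict.
Trained networks look in the newest picture that a camera, given by its name, has taken for a name from the list of things; names that differ only in an ending like _2 or _b are one class to them, and where a whole thing is asked for, a point or a joint stands for the part that bears it (a point fixed in the world has none). Each returns a list of dicts, best first, with "p" (0 to 1); they miss things now and then, are a little off and sometimes report something else, mostly with a low value. They report only what shows in the picture. A call takes as long as a camera call. They do not tell look-alikes from the thing itself.
- masks_of(camera, thing): "region" (400x640 bool, what is visible of it) and "box" ([left, top, right, bottom] in pixels, round what is visible of it).
The state is a dict: "time": time; "q": joint angles; "dq": joint speeds; "effort": joint torques, N m; "ee_pos": TCP position; "tool_rot": TCP orientation; "force": force on the tool from outside, world axes, zero at the start; "wrist_torque": the same for the moment, N m; "gripper_width": finger opening in m.
Only numpy, scipy, OpenCV 4.12 (cv2) and the standard library are available. Lean on these libraries where they do the work, as an engineer would, in place of code of your own. Each camera call takes 0.05 s, during which the arm holds its last target.

## Task

Set the preset of the counter box on the bench: roll its three thumbwheels with a fingertip until the windows read 4, 2, 7 from left to right, each wheel clicked into its digit, and then press the load key all the way down and let it come up again. The wheels are light plastic on thin axles, so lean on them only gently, and on the key as well; do not press the key before the code is right, and leave the other things on the bench where they are.

Things in the scene. Friction and masses are not known exactly. Their poses are not given: they have to be found in the camera images.
- console: Grey plastic counter box that stands firm, level aluminium panel on top 66 mm above the bench, 130 mm deep (x) by 190 wide (y). Origin: centre of its underside; x points to the rear, away from the robot, y left, z up. Left of the middle three black modules, each a window with a white 10 mm digit and, right of it, the ribbed grey rim of its wheel, 8 to 12 mm above the panel; right of them the load key
- rim_left (a point): nominal rim top of the left wheel: middle of the 8 mm ribbed rim, straight above its axle. x, y true, but each module sits 0 to 4 mm higher than this point, unmeasured: feel for it. Rim 60 mm in diameter, axle along the console's y; one digit is 19 mm of rim travel. More than 20 N on a wheel breaks its axle
- rim_middle (a point): nominal rim top of the middle wheel: middle of the 8 mm ribbed rim, straight above its axle. x, y true, but each module sits 0 to 4 mm higher than this point, unmeasured: feel for it. Turned by a closed fingertip pressed on the top with 8 to 12 N and dragged along the console's x; a light press slips. Touch down at 10 mm/s at most
- rim_right (a point): nominal rim top of the right wheel: middle of the 8 mm ribbed rim, straight above its axle. x, y true, but each module sits 0 to 4 mm higher than this point, unmeasured: feel for it. The rims lie 26 mm apart, 18 mm clear of each other, and stand 6 mm above the face frames round them
- wheel_left (a joint): Left thumbwheel as seen from the robot's side, rad: 0 where its window shows 0, 0.628 more per digit, 5.655 at 9; stops past 0 and 9. Rises when the top of the rim rolls towards the console's +x, from the robot. A spring detent holds each digit: let go below half a step it springs back, well over half (0.4 rad) it snaps on; about 4.5 N along the rim
- wheel_middle (a joint): Middle thumbwheel as seen from the robot's side, rad: 0 where its window shows 0, 0.628 more per digit, 5.655 at 9; stops past 0 and 9. Rises when the top of the rim rolls towards the console's +x, from the robot. A spring detent holds each digit: let go below half a step it springs back, well over half (0.4 rad) it snaps on; about 4.5 N along the rim
- wheel_right (a joint): Right thumbwheel as seen from the robot's side, rad: 0 where its window shows 0, 0.628 more per digit, 5.655 at 9; stops past 0 and 9. Rises when the top of the rim rolls towards the console's +x, from the robot. A spring detent holds each digit: let go below half a step it springs back, well over half (0.4 rad) it snaps on; about 4.5 N along the rim
- key_top (a point): centre of the top of the load key when it is up: a square white key, 18 by 18 mm, 9.5 mm above the panel, moving straight down
- load_key (a joint): travel of the load key in m: 0 up, 0.004 all the way down; a spring returns it; it starts to move at 2 N and is down at 5.6 N; down means more than 0.003. More than 22 N on it is too hard
- power_head: white round sensor head with a short black stub, 50 by 63 mm, 16 mm high, lying right of the console; origin at the centre of its underside; stays where it is
- lens_tube: short black tube, 31 mm in diameter and 33 mm high, standing behind the console; origin at the centre of its underside; stays where it is
- torch: black pocket torch, 106 mm long and 22 mm thick, lying left of the console; origin at the centre of its underside; stays where it is
Things that resemble listed ones, but are neither listed nor needed, are in the scene too. What is shaped like the lens_tube but blue or green is not meant.

How it is judged:
On the way, in this order (a step that is already met when the one before it is completed fails the run):
1. the three windows read 4, 2, 7 with every wheel resting in its detent (value of joint wheel_left between 2.4133 and 2.6133 rad and value of joint wheel_middle between 1.1566 and 1.3566 rad and value of joint wheel_right between 4.2982 and 4.4982 rad and velocity of joint wheel_left between -0.05 and 0.05 rad/s and velocity of joint wheel_middle between -0.05 and 0.05 rad/s and velocity of joint wheel_right between -0.05 and 0.05 rad/s and value of joint load_key below 0.001 m), for 0.2 s.
2. the load key is pressed down with the code set (value of joint wheel_left between 2.4133 and 2.6133 rad and value of joint wheel_middle between 1.1566 and 1.3566 rad and value of joint wheel_right between 4.2982 and 4.4982 rad and value of joint load_key above 0.003 m), for 0.05 s.
At the end, for the whole second after the job is handed in: The wheels rest at the digits 4, 2, 7 from left to right, each within 0.1 rad of its detent, the load key has been pressed after that by more than 3 mm and has come up again (under 1 mm), and the sensor head, tube and torch lie at rest where they were, within 15 mm (all of step 1 and linear speed of each of power_head, lens_tube, torch below 0.02 m/s); the robot touches nothing.
It fails at once if a thumbwheel is leaned on with more than 20 N (contact force between any of the fingers, the arm and wheel_left above 20 N or contact force between any of the fingers, the arm and wheel_middle above 20 N or contact force between any of the fingers, the arm and wheel_right above 20 N).
It fails at once if the load key is pressed with more than 22 N (contact force between anything else and load_key above 22 N).
It fails at once if the load key is pressed while the code is not set (value of joint load_key above 0.002 m and not (value of joint wheel_left between 2.4133 and 2.6133 rad and value of joint wheel_middle between 1.1566 and 1.3566 rad and value of joint wheel_right between 4.2982 and 4.4982 rad)).
It fails at once if one of the things lying round the console is moved more than 15 mm (distance of any of power_head, lens_tube, torch from where it was at the start of the episode above 0.015 m).
It also fails if it takes over 70 s, if anything falls off the work surface, if the arm or the gripper's body presses on something with over 40 N, if the wrist force passes 120 N, or if a joint passes its speed limit or range.

## Working session

There is one attempt and no reset: what is moved stays moved. The work goes in short steps, Python scripts to look and compute and a shell command to move; the robot and the scene stay as the last step left them, time stands still between calls to the robot, and variables do not carry over. Pictures are saved under pics/ and viewed, and the job is handed in when it is done.

```bash
mkdir -p pics; ls; python3 - <<'E'
from cell import *
import cv2
for n in ["scene","top","wrist"]:
    p,d=grab_frame(n); cv2.imwrite(f"pics/{n}0.png",p)
    c=calibration(n); print(n,c)
s=observe(); print(s)
E
```

```text
pics
scene {'K': array([[438.22637992,   0.        , 324.39591049],
       [  0.        , 438.22637992, 198.07416007],
       [  0.        ,   0.        ,   1.        ]]), 'k1': 0.01651097007680167, 'extrinsics': array([[ 0.83974553, -0.26266432,  0.4752209 ,  0.18287807],
       [-0.54282956, -0.38549917,  0.74614104, -0.81481665],
       [-0.01278737, -0.88453256, -0.46630316,  0.47211261],
       [ 0.        ,  0.        ,  0.        ,  1.        ]])}
top {'K': array([[500.0514071 ,   0.        , 321.61950662],
       [  0.        , 500.0514071 , 196.03120685],
       [  0.        ,   0.        ,   1.        ]]), 'k1': -0.049664789787566783, 'extrinsics': array([[ 2.09983446e-02, -9.79301181e-01,  2.01316334e-01,
         3.62878381e-01],
       [-9.99779387e-01, -2.04679793e-02,  4.71594017e-03,
        -2.00098089e-01],
       [-4.97787212e-04, -2.01370948e-01, -9.79514928e-01,
         1.04078782e+00],
       [ 0.00000000e+00,  0.00000000e+00,  0.00000000e+00,
         1.00000000e+00]])}
wrist {'K': array([[359.62059512,   0.        , 321.77386316],
       [  0.        , 359.62
[... 351 characters left out ...]
        ]])}
{'time': 0.15, 'q': array([-1.32998661,  0.39902714,  0.04505531,  1.53754648, -0.01869374,
        1.20690474, -0.05067619]), 'dq': array([ 0.00182615, -0.00216193, -0.00054509, -0.00424688, -0.00150422,
       -0.00057628, -0.00037131]), 'effort': array([ 1.77211528e-03, -4.75562418e+01,  1.36665523e+00, -2.54513061e+01,
        1.17354773e-02,  6.48132627e-03, -7.49461037e-06]), 'ee_pos': array([0.21647756, 0.61240143, 0.2305188 ]), 'tool_rot': array([-6.70554635e-05,  1.69027327e-01,  9.85611093e-01, -7.29082356e-04]), 'force': array([-0.37430131,  0.50028514, -0.15202118]), 'wrist_torque': array([ 0.01356523, -0.00681007, -0.00866533]), 'gripper_width': 0.08554959703864935}
```

View pics/scene0.png

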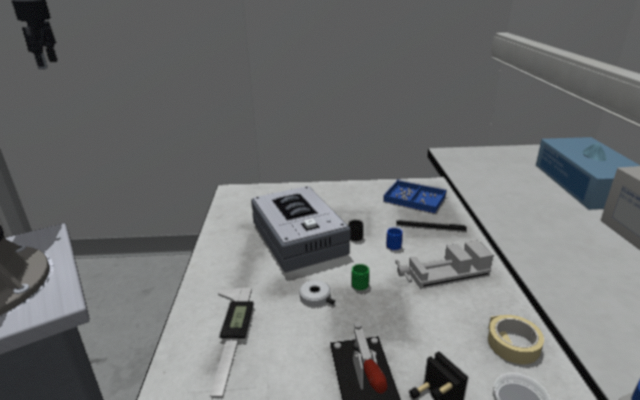

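View pics/top0.png

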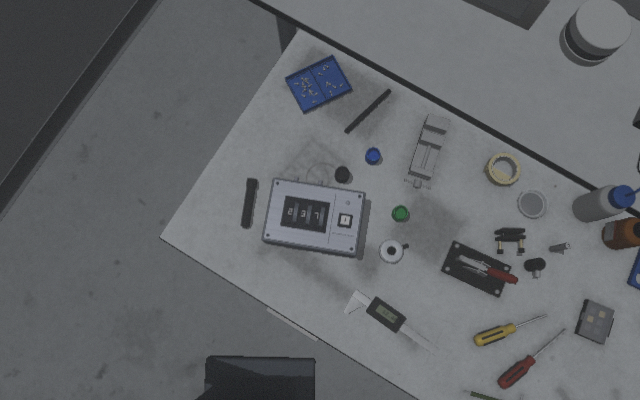

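The top view shows the console at (315,217), with the windows near (290–320,213) and the key at (345,220). The torch is at (249,203), the black tube at (342,174) and the power head at (391,251). The blue tube (373,156) and green tube (400,213) are look-alikes. I'll measure the console next.

```bash
cat > h.py <<'E'
from cell import *
import cv2, numpy as np
def rays(cal,px):
    K=cal["K"];px=np.atleast_2d(np.array(px,float))
    d=np.array([(px[:,0]-K[0,2])/K[0,0],(px[:,1]-K[1,2])/K[1,1]]).T
    u=d.copy()
    for _ in range(20): u=d/(1+cal["k1"]*(u**2).sum(1,keepdims=True))
    return np.c_[u,np.ones(len(u))]
def onplane(cal,px,z):
    E=cal["extrinsics"]; r=rays(cal,px)@E[:3,:3].T; o=E[:3,3]
    return o+r*((z-o[2])/r[:,2])[:,None]
def project(cal,P):
    E=cal["extrinsics"];P=np.atleast_2d(P);c=(P-E[:3,3])@E[:3,:3]
    u=c[:,:2]/c[:,2:];u=u*(1+cal["k1"]*(u**2).sum(1,keepdims=True))
    return u*[cal["K"][0,0],cal["K"][1,1]]+[cal["K"][0,2],cal["K"][1,2]]
def world(cal,px,d):
    r=rays(cal,px); E=cal["extrinsics"]
    return (r*np.asarray(d)[:,None])@E[:3,:3].T+E[:3,3]
def crop(p,b,f,name):
    cv2.imwrite(name,cv2.resize(p[b[1]:b[3],b[0]:b[2]],None,fx=f,fy=f,interpolation=cv2.INTER_CUBIC))
E
python3 - <<'E'
from h import *
p,d=grab_frame("top"); cal=calibration("top")
crop(p,(235,155,415,275),4.4,"pics/topc.png")
for n in ["console","rim_left","key_top","load_key","power_head","lens_tube","torch"]:
    for m in masks_of("top",n)[:3]: print(n,round(m["p"],2),m["box"])
m=masks_of("top","console")[0]["region"]
v,u=np.nonzero(m&(d>0)); W=world(cal,np.c_[u,v],d[v,u])
print(np.percentile(W[:,2],[5,25,50,75,95]))
k=abs(W[:,2]-np.median(W[:,2]))<.012
r=cv2.minAreaRect(W[k,:2].astype(np.float32)*1000);print(r,cv2.boxPoints(r))
E
```

```text
console 0.95 [261.0, 178.3, 368.8, 260.1]
rim_left 0.45 [240.3, 178.2, 255.3, 229.1]
key_top 0.94 [258.6, 179.7, 364.7, 257.5]
load_key 0.69 [260.4, 179.8, 366.2, 258.9]
power_head 0.59 [376.2, 236.0, 408.1, 263.7]
lens_tube 0.66 [393.8, 208.4, 407.4, 223.2]
lens_tube 0.61 [333.5, 163.5, 349.5, 184.3]
lens_tube 0.55 [364.8, 148.1, 379.5, 162.0]
torch 0.94 [237.9, 178.8, 255.2, 230.9]
torch 0.45 [289.5, 206.8, 298.9, 219.7]
[0.05774917 0.06417504 0.06582052 0.06718351 0.06926655]
((523.4989624023438, -179.9780731201172), (191.01480102539062, 130.4418487548828), 82.04107666015625) [[ 445.68204  -265.53482 ]
 [ 574.86743  -283.5962  ]
 [ 601.3159    -94.421326]
 [ 472.1305    -76.359955]]
```

View pics/topc.png

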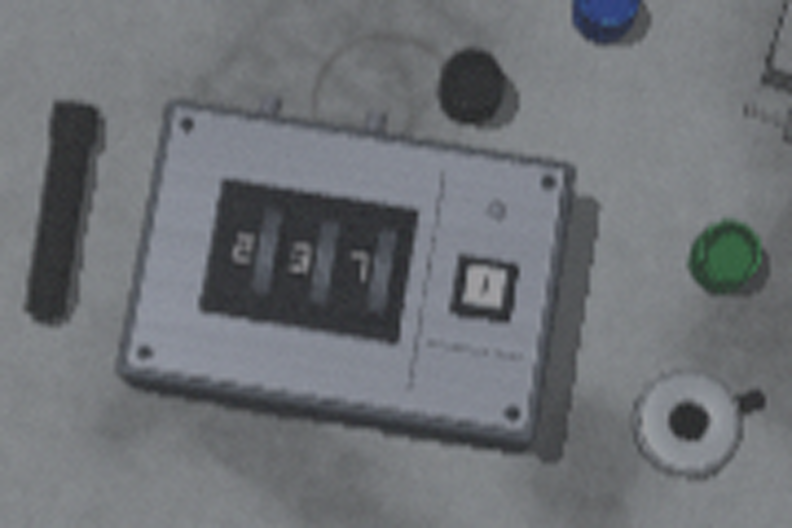

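```bash
python3 -m jog '[[[-3.8,-4.6,0,0,0,0,1],[-7.6,-9.3,0,0,0,0,1],[-11.4,-14,0,0,0,0,1],[-15.2,-18.6,0,0,0,0,1],[-18.9,-23.3,0,0,0,0,1]]]' 40
python3 -m jog '[[[-3.8,-4.6,0,0,0,0,1],[-7.6,-9.3,0,0,0,0,1],[-11.4,-14,0,0,0,0,1],[-15.2,-18.6,0,0,0,0,1],[-18.9,-23.3,0,0,0,0,1]]]'
```

```text
time: 1.23
ee_pos: [0.3179, 0.3283, 0.2316]
tool_rot: [0.0, 0.169, 0.986, 0.001]
force: [1.2, 0.1, 0.3]
gripper_width: 0.0003
time: 1.85
ee_pos: [0.4184, 0.0458, 0.2318]
tool_rot: [0.001, 0.169, 0.986, 0.001]
force: [1.6, 1.6, 0.1]
gripper_width: -0.0
```

```bash
python3 -m jog '[[[-3.5,-5,0,0,0,-4,1],[-7,-10,0,0,0,-8,1],[-10.5,-15,0,0,0,-11.5,1],[-12,-18.7,0,0,0,-11.5,1],[-12,-18.7,0,0,0,-11.5,1]]]'
python3 - <<'E'
from h import *
p,d=grab_frame("wrist"); cv2.imwrite("pics/w1.png",p); print(observe()["ee_pos"],observe()["tool_rot"])
E
```

```text
time: 2.48
ee_pos: [0.468, -0.1727, 0.2316]
tool_rot: [0.0, 0.073, 0.997, -0.001]
force: [0.7, 0.5, 1.0]
gripper_width: -0.0001
[ 0.46827016 -0.16998971  0.2313548 ] [ 3.58444869e-07  7.11577843e-02  9.97465071e-01 -4.88901571e-05]
```

View pics/w1.png

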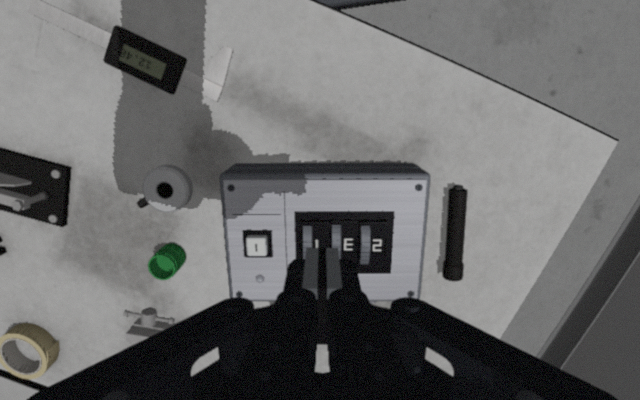

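The wrist view is turned 180° (image up is towards the robot). The left window is at (377,245), the middle at (348,243), and the fingers partly hide the right one at (317,243). I'll shift forward and lower to see all three.

```bash
python3 -m jog '[[[-4,0,3,0,0,0,1],[-6,0,6,0,0,0,1],[-6,0,6,0,0,0,1]]]'
python3 - <<'E'
from h import *
p,d=grab_frame("wrist"); cv2.imwrite("pics/w2.png",p); s=observe();print(s["ee_pos"],s["tool_rot"])
np.savez("w2.npz",p=p,d=d,**calibration("wrist"))
E
```

```text
time: 2.9
ee_pos: [0.5276, -0.1742, 0.1688]
tool_rot: [-0.003, 0.068, 0.998, 0.0]
force: [-0.6, -0.0, 0.1]
gripper_width: 0.0
[ 0.527528   -0.17518036  0.17039406] [-1.46656034e-03  6.82347286e-02  9.97668151e-01  3.62720686e-04]
```

View pics/w2.png

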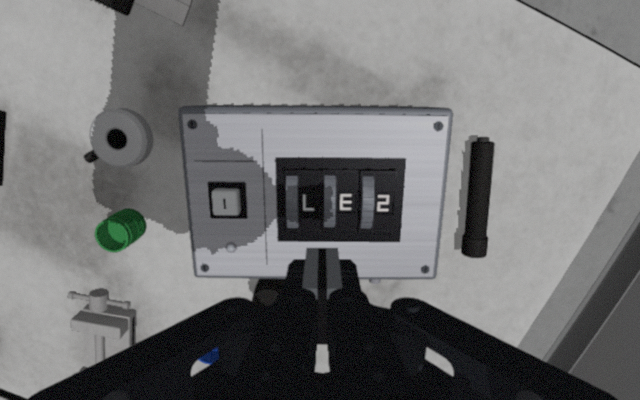

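```bash
python3 - <<'E'
from h import *
z=np.load("w2.npz");p=z["p"]
c=cv2.rotate(p[140:280,180:460],cv2.ROTATE_180)
cv2.imwrite("pics/w2c.png",cv2.resize(c,None,fx=2.8,fy=2.8,interpolation=cv2.INTER_CUBIC))
cv2.imwrite("pics/w2d.png",cv2.resize(p[145:250,265:415],None,fx=5.3,fy=5.3,interpolation=cv2.INTER_CUBIC))
E
```

```text
(no output)
```

View pics/w2c.png

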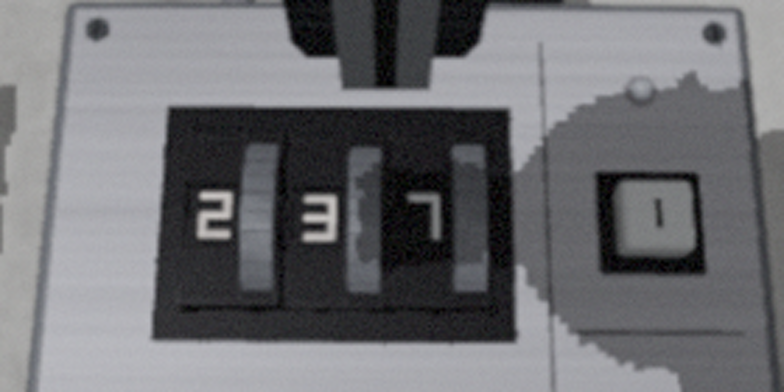

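View pics/w2d.png

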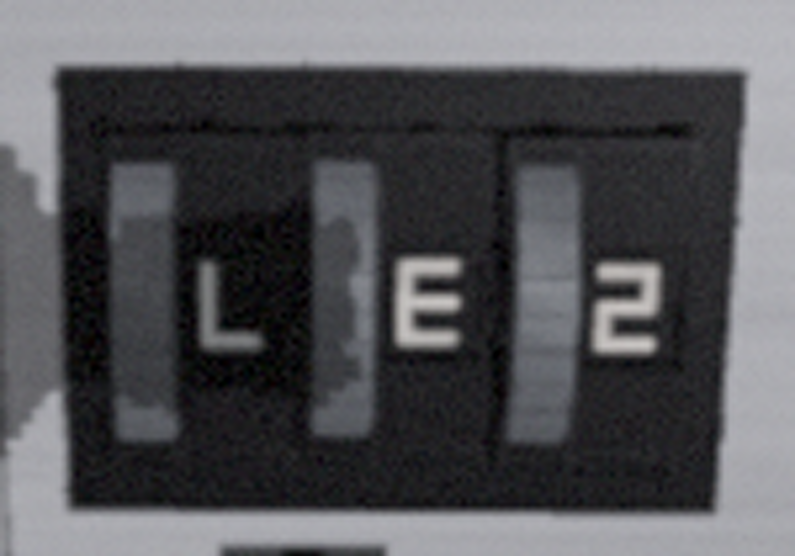

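```bash
python3 - <<'E'
from h import *
z=np.load("w2.npz");cal={k:z[k] for k in("K","k1","extrinsics")}
px=np.array([[543.5,304],[343.5,298.5],[144,301]])/5.3+[265,145]
W=onplane(cal,px,.070); print("wrist rims",W.round(4))
k=onplane(cal,[[226,201.8]],.0755);print("key",k)
th=np.deg2rad(-7.96);ex=np.array([np.cos(th),np.sin(th)]);ey=np.array([-ex[1],ex[0]])
o=np.array([.5235,-.180])
for w in list(W)+list(k): print("console xy",(w[:2]-o)@ex,(w[:2]-o)@ey)
# panel screws? depth of the rims
d=z["d"]
for c in px:
    v,u=np.mgrid[int(c[1])-4:int(c[1])+5,int(c[0])-2:int(c[0])+3]
    w=world(cal,np.c_[u.ravel(),v.ravel()],d[v,u].ravel());print("rim z",np.median(w[:,2]),w[:,2].std())
v,u=np.mgrid[120:150,200:430];w=world(cal,np.c_[u.ravel(),v.ravel()],d[v,u].ravel());print("panel z",np.median(w[:,2]))
m=masks_of("wrist","console");
for i in m[:2]: print(i["p"],i["box"])
m=m[0]["region"]&(d>0);v,u=np.nonzero(m);w=world(cal,np.c_[u,v],d[v,u]);q=abs(w[:,2]-.066)<.01
r=cv2.minAreaRect(w[q,:2].astype(np.float32)*1000);print(r)
# top camera
c2=calibration("top")
print("proj into top",project(c2,np.r_[W+[0,0,.0],k]).round(1))
print("wrist screws", onplane(cal,[[192,124],[438,126],[425,269],[205,268]],.066).round(4))
print("top screws", onplane(c2,np.array([[187,124],[549,182],[512,412],[145,352]])/4.4+[235,155],.066).round(4))
E
```

```text
wrist rims [[ 0.5306 -0.1425  0.07  ]
 [ 0.5262 -0.1687  0.07  ]
 [ 0.523  -0.1949  0.07  ]]
key [[ 0.51534364 -0.23951967  0.0755    ]]
console xy 0.0018063878283585185 0.0381024291692345
console xy 0.0011359645188682263 0.011557106627770675
console xy 0.0015658926855287652 -0.014873597377000022
console xy 0.00016461178762405308 -0.060075704284000116
rim z 0.07881656563198239 0.03451957280687407
rim z 0.07654296291064144 0.0007900997699141752
rim z 0.07909115486553414 0.0006512882616401946
panel z 0.06715980782254952
0.91 [176.6, 103.8, 454.9, 284.2]
0.25 [287.9, 174.9, 318.6, 229.5]
((524.8466796875, -179.15530395507812), (190.32240295410156, 129.6994171142578), 81.89167785644531)
proj into top [[294.4 211.3]
 [307.7 213.8]
 [321.  215.7]
 [343.7 219.5]]
wrist screws [[ 0.4606 -0.2544  0.066 ]
 [ 0.4846 -0.0891  0.066 ]
 [ 0.5901 -0.104   0.066 ]
 [ 0.5667 -0.2694  0.066 ]]
top screws [[ 0.5876 -0.1066  0.066 ]
 [ 0.5641 -0.2713  0.066 ]
 [ 0.4598 -0.2556  0.066 ]
 [ 0.483  -0.0919  0.066 ]]
```

Windows read 2, 3, 7. The wheels therefore need left +2 and middle −1, with right already at 7. I'll start with the middle wheel and approach above its +x side.

```bash
python3 -m jog '[[[-0.5,0.5,3,0,0,0,1],[-0.5,0.5,6,0,0,0,1],[-0.5,0.5,8.2,0,0,0,1],[-0.5,0.5,8.4,0,0,0,1],[-0.5,0.5,8.4,0,0,0,1]]]'
python3 - <<'E'
from h import *
s=observe();print(s["ee_pos"],s["tool_rot"],s["force"])
E
```

```text
time: 3.62
ee_pos: [0.5343, -0.1728, 0.0889]
tool_rot: [0.001, 0.069, 0.998, 0.0]
force: [0.4, -0.7, -0.0]
gripper_width: 0.0
[ 0.53431941 -0.17280155  0.08890337] [1.24903523e-03 6.93695246e-02 9.97590233e-01 1.89369143e-04] [ 0.4132441  -0.67142523 -0.01521362]
```

```bash
python3 -m jog '[[[0,0.15,0.1,0,0,0,1],[0,0.15,0.2,0,0,0,1],[0,0.15,0.3,0,0,0,1],[0,0.15,0.4,0,0,0,1]]]'; python3 -m jog '[[[0,0,0,0,0,0,1]]]'
```

```text
time: 4.12
ee_pos: [0.5339, -0.1714, 0.0833]
tool_rot: [0.0, 0.069, 0.998, 0.0]
force: [-0.4, -0.9, 0.2]
gripper_width: -0.0002
time: 4.25
ee_pos: [0.5338, -0.1713, 0.0832]
tool_rot: [-0.0, 0.069, 0.998, 0.0]
force: [0.5, -0.8, 0.1]
gripper_width: 0.0001
```

```bash
python3 -m jog '[[[0,0,0.1,0,0,0,1],[0,0,0.2,0,0,0,1],[0,0,0.3,0,0,0,1]]]'; python3 -m jog '[[[0,0,0.1,0,0,0,1],[0,0,0.2,0,0,0,1]]]'
```

```text
time: 4.62
ee_pos: [0.5338, -0.1713, 0.0802]
tool_rot: [-0.0, 0.07, 0.998, 0.0]
force: [-0.2, -0.2, -1.3]
gripper_width: -0.0006
time: 4.88
ee_pos: [0.5338, -0.1713, 0.0782]
tool_rot: [-0.0, 0.069, 0.998, 0.0]
force: [0.9, 0.2, -0.4]
gripper_width: -0.0001
```

```bash
for i in 1 2; do python3 -m jog '[[[0,0,0.1,0,0,0,1]]]' | grep -E 'pos|force'; done
```

```text
ee_pos: [0.5338, -0.1713, 0.0772]
force: [0.5, -0.9, 0.4]
ee_pos: [0.5338, -0.1713, 0.0762]
force: [0.6, 0.2, -0.1]
```

```bash
python3 -m jog '[[[0,0,0.08,0,0,0,1]]]' | grep -E 'pos|force'
```

```text
ee_pos: [0.5338, -0.1713, 0.0755]
force: [-0.7, -0.1, 2.8]
```

```bash
python3 -m jog '[[[0,0,0.08,0,0,0,1]]]' | grep -E 'pos|force'
```

```text
ee_pos: [0.534, -0.1714, 0.0753]
force: [-1.8, 1.2, 8.7]
```

```bash
python3 -m jog '[[[0.2,0,0.02,0,0,0,1],[0.5,0,0.02,0,0,0,1]]]' | grep -E 'pos|force'
```

```text
ee_pos: [0.5311, -0.171, 0.0755]
force: [3.4, 0.1, 3.5]
```

```bash
python3 -m jog '[[[0,0,0.06,0,0,0,1]]]' | grep -E 'pos|force'
```

```text
ee_pos: [0.5309, -0.1711, 0.0753]
force: [2.6, 0.2, 10.4]
```

```bash
python3 -m jog '[[[0.3,0,0.01,0,0,0,1]]]' | grep -E 'pos|force';python3 -m jog '[[[0.3,0,0.02,0,0,0,1]]]' | grep -E 'pos|force'
```

```text
ee_pos: [0.5291, -0.1708, 0.0754]
force: [5.2, -1.0, 7.1]
ee_pos: [0.5258, -0.1704, 0.0753]
force: [2.7, -0.1, 9.5]
```

```bash
python3 -m jog '[[[0.3,0,0.02,0,0,0,1]]]' | grep -E 'pos|force';python3 -m jog '[[[0.3,0,0.02,0,0,0,1]]]' | grep -E 'pos|force'
```

```text
ee_pos: [0.5223, -0.1699, 0.0752]
force: [1.5, 1.2, 11.9]
ee_pos: [0.5184, -0.1693, 0.075]
force: [-2.1, 1.5, 14.2]
```

The force along x has changed sign, so the detent has passed its crest. I'll lift and check.

```bash
python3 -m jog '[[[0,0,-0.3,0,0,0,1],[0,0,-2,0,0,0,1],[-1,0,-5,0,0,0,1],[-1.5,0,-7,0,0,0,1],[-1.5,0,-7,0,0,0,1]]]'
python3 - <<'E'
from h import *
p,d=grab_frame("wrist"); np.savez("w3.npz",p=p,d=d,**calibration("wrist"))
print(observe()["ee_pos"])
c=cv2.rotate(p[120:320,180:460],cv2.ROTATE_180)
cv2.imwrite("pics/w3c.png",cv2.resize(c,None,fx=2.8,fy=2.8,interpolation=cv2.INTER_CUBIC))
E
```

```text
time: 6.88
ee_pos: [0.533, -0.1715, 0.1449]
tool_rot: [0.002, 0.069, 0.998, -0.0]
force: [-0.5, -0.0, -0.5]
gripper_width: -0.0
[ 0.53179182 -0.17104525  0.14355422]
```

View pics/w3c.png

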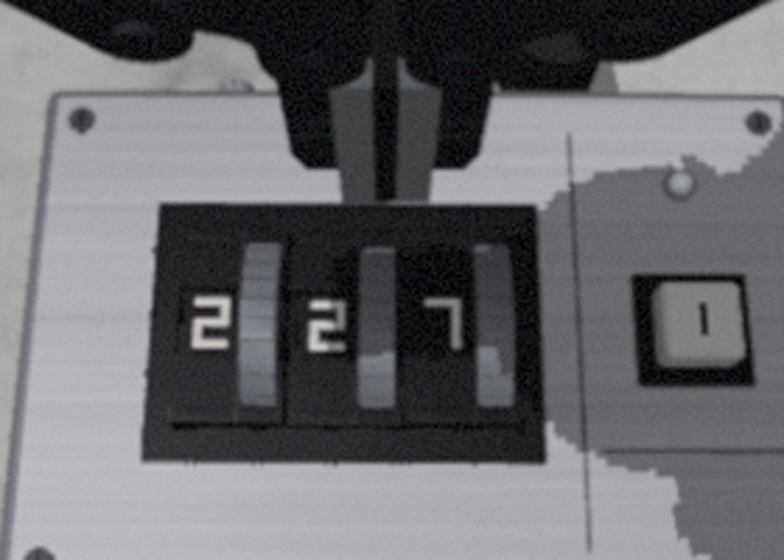

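The middle window now reads 2. Next is the left wheel, starting on its robot side.

```bash
python3 - <<'E'
from h import *
z=np.load("w3.npz");cal={k:z[k] for k in("K","k1","extrinsics")};d=z["d"]
# rims rotated crop centres -> px
for n,(x,y) in {"L":(260,322),"M":(378,328),"R":(495,326)}.items():
    c=(460-x/2.8,320-y/2.8)
    v,u=np.mgrid[int(c[1])-5:int(c[1])+6,int(c[0])-2:int(c[0])+3];w=world(cal,np.c_[u.ravel(),v.ravel()],d[v,u].ravel());print(n,c,np.median(w,0).round(4))
E
python3 -m jog '[[[1.35,2.7,0,0,0,0,1],[1.35,2.7,3,0,0,0,1],[1.35,2.7,5,0,0,0,1],[1.35,2.7,5.7,0,0,0,1],[1.35,2.7,5.7,0,0,0,1]]]'
```

```text
L (367.1428571428571, 205.0) [ 0.5268 -0.142   0.076 ]
M (325.0, 202.85714285714283) [ 0.5222 -0.1671  0.0738]
R (283.21428571428567, 203.57142857142856) [ 0.5189 -0.1924  0.076 ]
time: 7.55
ee_pos: [0.5214, -0.1425, 0.0855]
tool_rot: [-0.001, 0.07, 0.998, -0.0]
force: [0.3, 0.8, -0.4]
gripper_width: 0.0001
```

```bash
python3 -m jog '[[[0,0,0.1,0,0,0,1],[0,0,0.2,0,0,0,1],[0,0,0.3,0,0,0,1],[0,0,0.4,0,0,0,1]]]' | grep -E 'pos|force'; for i in 1 2; do python3 -m jog '[[[0,0,0.1,0,0,0,1]]]' | grep -E 'pos|force';done
```

```text
ee_pos: [0.5223, -0.1424, 0.0823]
force: [0.2, -0.2, -0.3]
ee_pos: [0.5223, -0.1424, 0.0812]
force: [0.0, -0.4, -0.0]
ee_pos: [0.5222, -0.1424, 0.0801]
force: [-0.1, -0.7, 0.8]
```

```bash
python3 -m jog '[[[0,0,0.1,0,0,0,1],[0,0,0.2,0,0,0,1]]]' | grep -E 'pos|force'; python3 -m jog '[[[0,0,0.08,0,0,0,1]]]' | grep -E 'pos|force'
```

```text
ee_pos: [0.5222, -0.1424, 0.0781]
force: [0.9, -0.3, -0.2]
ee_pos: [0.5224, -0.1425, 0.0777]
force: [-1.2, 1.4, 6.3]
```

```bash
python3 -m jog '[[[0,0,0.04,0,0,0,1]]]' | grep -E 'pos|force'; python3 -m jog '[[[-0.3,0,0.02,0,0,0,1]]]' | grep -E 'pos|force'
```

```text
ee_pos: [0.5224, -0.1425, 0.0776]
force: [-2.3, 1.2, 7.3]
ee_pos: [0.5241, -0.1428, 0.0776]
force: [-5.5, 2.5, 12.0]
```

```bash
python3 -m jog '[[[-0.3,0,0,0,0,0,1]]]' | grep -E 'pos|force'; python3 -m jog '[[[-0.3,0,0,0,0,0,1]]]' | grep -E 'pos|force'
```

```text
ee_pos: [0.5279, -0.1433, 0.0777]
force: [-3.4, 1.8, 8.0]
ee_pos: [0.5318, -0.1438, 0.0777]
force: [-1.0, 0.8, 6.2]
```

```bash
python3 -m jog '[[[-0.3,0,0.03,0,0,0,1]]]' | grep -E 'pos|force'; python3 -m jog '[[[-0.3,0,0.02,0,0,0,1]]]' | grep -E 'pos|force'
```

```text
ee_pos: [0.536, -0.1444, 0.0778]
force: [1.5, 0.8, 5.8]
ee_pos: [0.54, -0.145, 0.0777]
force: [4.2, -0.3, 2.2]
```

```bash
python3 -m jog '[[[0,0,-0.3,0,0,0,1],[0,0,-2,0,0,0,1],[0,0,-5,0,0,0,1],[0,0,-6,0,0,0,1],[0,0,-6,0,0,0,1]]]'
cat > look.py <<'E'
import sys
from h import *
p,d=grab_frame("wrist"); s=observe();print(s["ee_pos"],s["force"])
c=cv2.rotate(p[100:320,150:460],cv2.ROTATE_180)
cv2.imwrite(sys.argv[1],cv2.resize(c,None,fx=2.5,fy=2.5,interpolation=cv2.INTER_CUBIC))
E
python3 look.py pics/w4.png
```

```text
time: 10.05
ee_pos: [0.5372, -0.1444, 0.1369]
tool_rot: [0.001, 0.069, 0.998, 0.0]
force: [0.1, -0.4, -0.1]
gripper_width: -0.0001
[ 0.53661696 -0.1442046   0.13603777] [0.16925964 0.8780871  0.10425964]
```

View pics/w4.png

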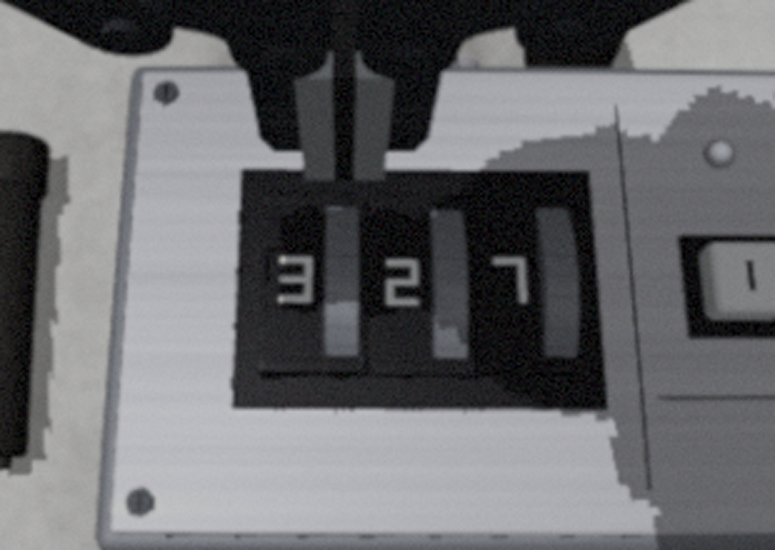

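The left window reads 3, so it needs one more identical stroke.

```bash
python3 -m jog '[[[1.5,0,0,0,0,0,1],[1.5,0,3,0,0,0,1],[1.5,0,5,0,0,0,1],[1.5,0,5.3,0,0,0,1],[1.5,0,5.4,0,0,0,1]]]' | grep -E 'pos|force'; python3 -m jog '[[[0,0,0,0,0,0,1]]]' | grep -E 'pos|force'
```

```text
ee_pos: [0.5217, -0.1425, 0.0823]
force: [-0.1, -0.2, -0.0]
ee_pos: [0.5226, -0.1426, 0.0829]
force: [-0.4, -0.2, 0.0]
```

```bash
python3 -m jog '[[[0,0,0.1,0,0,0,1],[0,0,0.2,0,0,0,1],[0,0,0.3,0,0,0,1],[0,0,0.4,0,0,0,1]]]' | grep -E 'pos|force'; python3 -m jog '[[[0,0,0.08,0,0,0,1]]]' | grep -E 'pos|force'
```

```text
ee_pos: [0.5222, -0.1424, 0.0782]
force: [0.4, 0.5, 0.0]
ee_pos: [0.5223, -0.1424, 0.0777]
force: [-1.4, -0.0, 5.1]
```

```bash
python3 -m jog '[[[0,0,0.05,0,0,0,1]]]' | grep -E 'pos|force'; python3 -m jog '[[[-0.3,0,0.02,0,0,0,1]]]' | grep -E 'pos|force'; python3 -m jog '[[[-0.3,0,0,0,0,0,1]]]' | grep -E 'pos|force'; python3 -m jog '[[[-0.3,0,0,0,0,0,1]]]' | grep -E 'pos|force'
```

```text
ee_pos: [0.5224, -0.1425, 0.0776]
force: [-1.3, 1.1, 8.0]
ee_pos: [0.5241, -0.1428, 0.0776]
force: [-4.3, 1.9, 11.3]
ee_pos: [0.5279, -0.1433, 0.0777]
force: [-1.9, 0.5, 7.3]
ee_pos: [0.5318, -0.1438, 0.0777]
force: [0.1, 1.0, 6.3]
```

```bash
python3 -m jog '[[[-0.3,0,0.03,0,0,0,1]]]' | grep -E 'pos|force'; python3 -m jog '[[[-0.3,0,0.02,0,0,0,1]]]' | grep -E 'pos|force'
python3 -m jog '[[[0,0,-0.3,0,0,0,1],[0,0,-2,0,0,0,1],[0,0,-5,0,0,0,1],[0,0,-6,0,0,0,1],[0,0,-6,0,0,0,1]]]'; python3 look.py pics/w5.png
```

```text
ee_pos: [0.5361, -0.1444, 0.0778]
force: [1.9, -0.0, 5.6]
ee_pos: [0.5399, -0.145, 0.0776]
force: [1.4, -1.1, 5.3]
time: 12.85
ee_pos: [0.5372, -0.1444, 0.1368]
tool_rot: [0.001, 0.069, 0.998, 0.0]
force: [0.1, 0.4, -0.9]
gripper_width: -0.0002
[ 0.53663369 -0.14422564  0.13604182] [-0.49506969  0.21093977 -0.00643355]
```

View pics/w5.png

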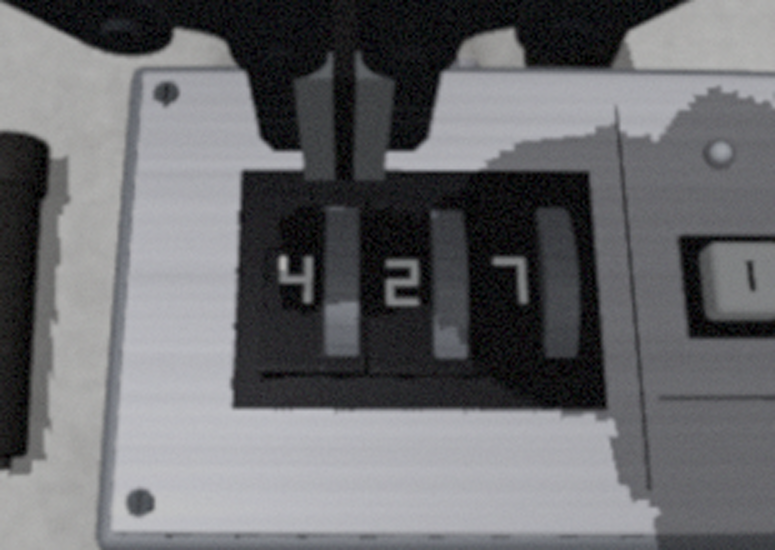

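The windows read 4, 2, 7 and all three digits are aligned, so now the load key.

```bash
python3 -m jog '[[[0.4,-5,0,0,0,0,1],[0.9,-9.8,0,0,0,0,1],[0.9,-9.8,2,0,0,0,1],[0.9,-9.8,4,0,0,0,1],[0.9,-9.8,5,0,0,0,1]]]' | grep -E 'pos|force'; python3 -m jog '[[[0,0,0.2,0,0,0,1],[0,0,0.2,0,0,0,1]]]' | grep -E 'pos|force'
```

```text
ee_pos: [0.5138, -0.238, 0.0836]
force: [0.1, -0.1, 0.5]
ee_pos: [0.515, -0.2398, 0.0843]
force: [-0.7, -0.6, -0.6]
```

```bash
python3 -m jog '[[[0,0,0.1,0,0,0,1],[0,0,0.2,0,0,0,1],[0,0,0.3,0,0,0,1],[0,0,0.4,0,0,0,1],[0,0,0.5,0,0,0,1]]]' | grep -E 'pos|force'; for i in 1 2 3 4; do python3 -m jog '[[[0,0,0.1,0,0,0,1]]]' | grep -E 'pos|force'; done
```

```text
ee_pos: [0.5146, -0.2403, 0.0792]
force: [-0.2, 0.3, 0.4]
ee_pos: [0.5146, -0.2403, 0.0782]
force: [-1.0, 0.6, -0.4]
ee_pos: [0.5146, -0.2403, 0.0772]
force: [-0.1, -0.2, 0.2]
ee_pos: [0.5146, -0.2403, 0.0762]
force: [-0.3, 0.8, -0.1]
ee_pos: [0.5146, -0.2403, 0.0753]
force: [-0.4, 0.7, 2.6]
```

```bash
for i in 1 2 3 4; do python3 -m jog '[[[0,0,0.1,0,0,0,1]]]' | grep -E 'pos|force'; done
```

```text
ee_pos: [0.5146, -0.2403, 0.0745]
force: [-0.9, 0.6, 2.8]
ee_pos: [0.5146, -0.2403, 0.0735]
force: [-1.0, 1.0, 3.8]
ee_pos: [0.5146, -0.2403, 0.0725]
force: [-1.6, 1.4, 4.5]
ee_pos: [0.5146, -0.2404, 0.0715]
force: [-2.7, 1.7, 11.3]
```

```bash
python3 -m jog '[[[0,0,0,0,0,0,1],[0,0,-0.3,0,0,0,1],[0,0,-1.5,0,0,0,1],[0,0,-5,0,0,0,1],[0,4,-8,0,0,0,1]]]'; python3 -m jog '[[[0,4,-2,0,0,0,1],[0,4,-2,0,0,0,1]]]'; python3 look.py pics/w6.png
python3 - <<'E'
from h import *
p,d=grab_frame("top"); crop(p,(235,155,415,275),4.4,"pics/top6.png")
E
```

```text
time: 16.02
ee_pos: [0.5195, -0.2041, 0.153]
tool_rot: [0.001, 0.073, 0.997, -0.002]
force: [2.0, 0.4, -0.4]
gripper_width: 0.0004
time: 16.27
ee_pos: [0.5281, -0.1573, 0.1729]
tool_rot: [0.002, 0.066, 0.998, 0.001]
force: [-0.3, 0.5, -0.7]
gripper_width: 0.0
[ 0.52666013 -0.15958868  0.17207512] [-0.58492717 -0.9870473  -0.66609474]
```

View pics/w6.png

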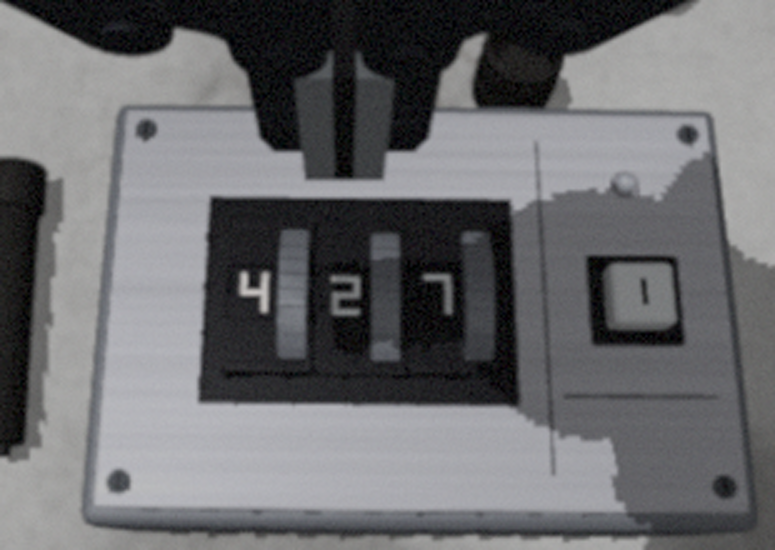

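View pics/top6.png

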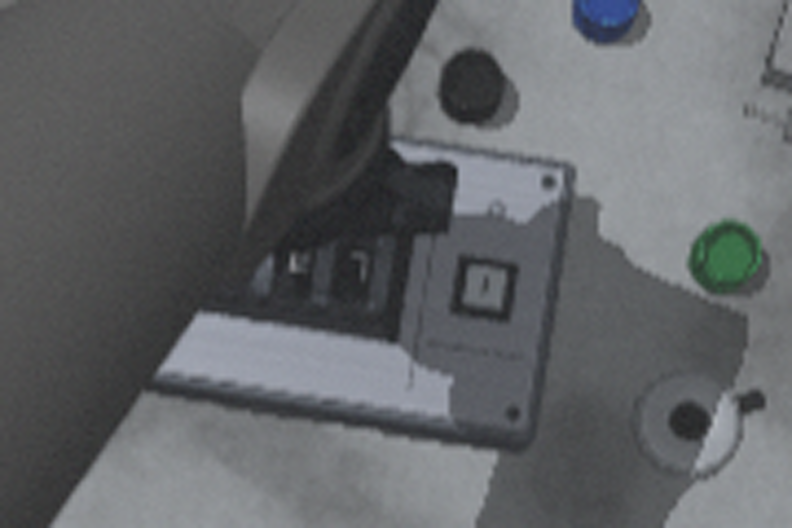

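The windows still read 4, 2, 7, the key is up, and the tube and sensor head are where they were. The arm is clear of everything, so I'm handing in.

```bash
python3 -m jog '[[[0,0,0,0,0,0,1],[0,0,0,0,0,0,1],[0,0,0,0,0,0,1]]]'; python3 -c "
from cell import *
print(hand_in())"
```

```text
time: 16.75
ee_pos: [0.5253, -0.1619, 0.171]
tool_rot: [-0.0, 0.07, 0.998, -0.0]
force: [0.2, -0.2, 0.2]
gripper_width: -0.0002
the job is handed in; nothing more can be done
None
```

The counter box is set to 4, 2, 7, the load key was pressed fully and came back up, and I handed the job in at about 17 s of the 70 s allowed.

- **Wheels:** the windows started at 2, 3, 7. I rolled the middle wheel back one digit and the left wheel forward two, one stroke each. The right wheel already read 7, so I left it alone. The highest wheel force in the readings was about 14 N, once, on the middle wheel. That is above the 8 to 12 N advised but under the 20 N limit. Force was read only at the end of each short move, so a brief peak in between would not show.
- **Key:** it went down about 4 mm and bottomed out at about 11 N, under the 22 N limit.
- **Last checks:** the final wrist picture shows 4, 2, 7 with the digits aligned and the key up, and the force on the tool was near zero with the arm clear. The tube and sensor head look unmoved in the top view. The arm hid the torch there, so I could not confirm its position in that view. It shows in the wrist picture beside the console, and nothing came near it.

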